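# Fit the keyed specimen chuck into the trimming stand

### The arm

A 6-joint arm with a two-finger parallel gripper is mounted at the origin on the work surface. World frame = base frame: x ahead of the robot, y to its left, z up, the work surface at z = 0. Lengths are in m, angles in rad, forces in N, time in s.
With the tool pointing down it reaches from about 0.3 to 0.875 m from the base axis. Payload 6.4 kg.
Tool frame: the origin (TCP) lies on the front face of the gripper's body, between the roots of the fingers; the fingertips stand 73 mm ahead of it and the grasp point (between the pads) lies ctrl.pinch_z ahead of it (ctrl.pinch_z is the distance from the TCP to the grasp point, in m); z points along the fingers, x is the direction in which the jaws open and shut, and the axes are right-handed (so a half turn about z gives the same grasp; the last joint's range is limited). The gripper opens to 85 mm and grips with 20 to 120 N. Pads are 22 mm wide; open, the fingers measure 114 mm over their backs; the gripper's body (76 mm by 85 mm) begins 54 mm behind the grasp point. The pads swing forward as they close: fully open they stand 13 mm farther back than shut.
Start: joints at [-1.387, 0.181, 1.607, -0, 1.354, -0.206], TCP at [0.219, -0.532, 0.304] pointing down, gripper open.
Joint ranges: [-2.99, 2.99], [-0.89, 2.07], [0.3, 2.58], [-1.14, 4.28], [0, 2.63], [-3.12, 3.12]. Speed limits (rad/s): [2.57, 2.57, 3.01, 3.14, 3.14, 3.14].

### API

Orientations are given as a unit quaternion [w, x, y, z].
In Python, from bench import ctrl gives the robot as it stands.
- The arm moves only by the tool move_arm, never from a script. Its argument "rows" is text: rows parted by semicolons, each of 7 numbers parted by spaces: the shift along the tool's x, y, z in cm, then the turn, a rotation vector about the tool's x, y, z in degrees, then the opening, from 0 (shut) to 1 (fully open). In form: x y z rx ry rz grip; .... A call has 1 to 20 rows; each row shifts and turns the commanded pose from where the row before left it, along the tool's axes as they then stand; what a row does not reach is not made up. A row lasts 1/10 s, in which the tool goes at most 50 mm and 8.59 degrees, less where a joint would pass 70% of its speed; a pose out of reach is approached as far as the arm can. A call with a gripper value outside its range is refused whole. The fingers move at their own pace and stop on an object; the grip force is fixed at half the most. Time passes only in rows, so rows that do not move let the fingers close. It gives the time, the measured TCP pose, the force and the opening at its end, in the units of the state.
- ctrl.get_obs(): the state, without advancing time (a new reading comes with each control period).
- ctrl.camera(name): name is "side" or "top"; returns a dict with "color" (384x512x3 uint8, blue, green, red), "fx", "fy", "cx", "cy" (pixels), "k1" (the pictures are not rectified: a ray, as slopes to the right and down, at radius r is drawn at 1 + k1 r^2 times it, then the intrinsics apply), "rvec" (rotation vector, rad) and "tvec" (3), from world to camera coordinates, as OpenCV has them. Camera axes: x right, y down, z forward; pixel columns grow to the right and rows downward; lengths in m; the calibration is good to about 2 mm. A picture is of the moment at which its call begins. There is no depth.
- ctrl.hand_in(): hands the job in, once; it reports no verdict.
Trained networks look in the newest picture that a camera, given by its name, has taken for a name from the list of things; names that differ only in an ending like _2 or _b are one class to them, and where a whole thing is asked for, a point or a joint stands for the part that bears it (a point fixed in the world has none). Each returns a list of dicts, best first, with "confidence" (0 to 1); they miss things now and then, are a little off and sometimes report something else, mostly with a low value. They report only what shows in the picture. A call takes as long as a camera call. They do not tell look-alikes from the thing itself.
- ctrl.look_for(camera, query): "bbox" ([left, top, right, bottom] in pixels, round what is visible of it).
- ctrl.trace(camera, query): "region" (384x512 bool, what is visible of it) and "bbox" ([left, top, right, bottom] in pixels, round what is visible of it).
The state is a dict: "time_s": time; "q": joint angles; "dq": joint speeds; "joint_efforts": joint torques, N m; "eef_pos": TCP position; "eef_rot": TCP orientation; "wrist_force": force on the tool from outside, world axes, zero at the start; "torque": the same for the moment, N m; "opening": opening from 0.0 (shut) to 1.0 (fully open).
Only numpy, scipy, OpenCV 4.12 (cv2) and the standard library are available. Lean on these libraries where they do the work, as an engineer would, in place of code of your own. Each camera call takes 0.05 s, during which the arm holds its last target.

### The job

Take the aluminium specimen chuck with the red stripe out of the parking rack and fit its keyed stem into the steel sleeve of the white trimming stand. The sleeve has been left turned, so rest the key lightly on the sleeve's rim, turn the chuck until the key finds its keyway, and guide it fully home, upright with its flange flat on the sleeve, before letting go; never push hard and never drop it in. Leave the chuck standing there, and leave the spare chuck and the other things on the bench where they are.

Things in the scene. Friction and masses are not known exactly. Their poses are not given: they have to be found in the camera images.
- chuck_grip (a point): Chuck to fit (0.15-0.31 kg): aluminium block 28 x 28 x 44 mm, blue face on top, red stripe on one side, on a steel flange 40 mm wide, 6 mm thick; keyed stem below. Point on the stem's axis inside the block, 30 mm above the flange's underside, 20 mm below the block's top. z up along the stem, x to the side of key and stripe; block sides square to x and y.
- chuck_foot (a point): Foot of the chuck's stem, on its axis; axes as the chuck's. The stem is round, 16 mm thick, 42 mm from flange to foot, its last 5 mm tapering to 10 mm. A brass key 6 mm wide, on the x side, runs from the flange 26 mm down and reaches 13 mm out from the axis; the lowest 16 mm are a plain pilot.
- rack: Grey plastic parking rack, fixed to the bench, 90 mm (x) by 180 mm (y), 55 mm tall. Two round holes 32 mm wide and 50 mm deep lie at y = -45 mm and y = +45 mm from its centre; each holds one chuck, stem down, flange resting on the rack's top. Origin: centre of its underside, z up.
- stand: White trimming stand, dark 120 x 110 mm base plate, fixed. Its upright collar (66 mm wide, 66 mm tall) holds a steel sleeve. Origin: centre of the underside, on the sleeve's axis; z up, x towards the red index mark. The sleeve's keyway was left 11 to 80 degrees (0.2 to 1.4 rad) anticlockwise of that mark seen from above; how far is not measured, but it shows as a slot in the rim.
- stand_mouth (a point): Centre of the sleeve's mouth, level with its rim, 70 mm up; axes as the stand's. Round bore 18 mm wide, 52 mm deep; radial keyway 8 mm wide, out to 15 mm from the axis, all the way down. The sleeve does not turn by hand. Key on the rim: chuck 26 mm above home; within 5 degrees of the keyway it sinks in. Home: this point 30 mm below the chuck's. Over 45 N (contacts summed) is too hard.
- spare_grip (a point): Spare chuck in the rack's other hole, to be left alone: same size but with a black block and a yellow face, no red stripe and no key. Point on its axis, 30 mm above its flange's underside.
- brush_pot: Clear plastic pot with brushes, 68 mm across and 75 mm tall (brushes up to 160 mm), on the bench; leave alone. Origin: centre of its underside.
- slide_box: Cardboard slide box lying on the bench, 50 x 85 x 30 mm; leave alone. Origin: centre of its underside.
- spatula: Small spatula lying on the bench, 170 mm long; leave alone. Origin on its underside, x along it.
Mind the look-alikes: they are no part of the job. There is more than one size of the stand; the job needs the smallest. Leave any brown look-alike of the rack alone.

How it is judged:
By the outcome, as a careful person would: the job done as asked, in the order asked, and still so for the second after the job is handed in, with the robot touching nothing.
It also fails if it takes over 64 s, if anything falls off the work surface, if the arm or the gripper's body presses on something with over 40 N, if the wrist force passes 120 N, or if a joint passes its speed limit or range.

## Working session

There is one attempt and no reset: what is moved stays moved. The work goes in short steps, Python scripts to look and compute and a tool call to move; the robot and the scene stay as the last step left them, time stands still between calls to the robot, and variables do not carry over. Pictures are saved under pics/ and viewed, and the job is handed in when it is done.

Besides the shell and the picture viewer there is one more tool, called after "Request:" as name(argument=value, ...), one argument or row to a line, values as JSON. move_arm: Moves the arm, as the interface text tells. Its arguments: {"type":"object","properties":{"rows":{"type":"string"}},"required":["rows"]}

```bash
ls; mkdir -p pics
cat > h.py <<'E'
import numpy as np, cv2
from bench import ctrl
def cam(n,save=None):
    c=ctrl.camera(n)
    if save: cv2.imwrite('pics/'+save,c['color'])
    return c
def proj(c,P):
    R=cv2.Rodrigues(np.array(c['rvec'],float))[0]
    X=np.atleast_2d(P)@R.T+np.array(c['tvec']).ravel()
    s=X[:,:2]/X[:,2:]; r2=(s**2).sum(1,keepdims=True)
    s=s*(1+c['k1']*r2)
    return s*[c['fx'],c['fy']]+[c['cx'],c['cy']]
def ray(c,uv):
    d=(np.array(uv,float)-[c['cx'],c['cy']])/[c['fx'],c['fy']]
    s=d.copy()
    for _ in range(30): s=d/(1+c['k1']*(s@s))
    R=cv2.Rodrigues(np.array(c['rvec'],float))[0]
    o=-R.T@np.array(c['tvec']).ravel()
    return o,R.T@np.append(s,1)
def atz(c,uv,z):
    o,d=ray(c,uv); return o+d*(z-o[2])/d[2]
E
python3 - <<'E'
from h import *
np.set_printoptions(precision=4,suppress=True)
o=ctrl.get_obs(); print(o, ctrl.pinch_z)
for n in('top','side'):
    c=cam(n,n+'0.png'); print(n,{k:v for k,v in c.items() if k!='color'})
    for q in ['chuck_grip','rack','stand','stand_mouth','spare_grip']:
        for r in ctrl.look_for(n,q): print(q,np.round(r['bbox'],1),round(r['confidence'],2))
E
```

```text
pics
{'time_s': 0.0, 'q': array([-1.3873,  0.1815,  1.608 ,  0.    ,  1.3538, -0.2063]), 'dq': array([-0.0012,  0.0012, -0.0013, -0.0001, -0.0016,  0.0016]), 'joint_efforts': array([  0.0011, -44.4865, -35.1339,  -0.0003,   0.0091,  -0.    ]), 'eef_pos': array([ 0.2184, -0.5314,  0.303 ]), 'eef_rot': array([-0.0006,  0.8306, -0.5568, -0.0006]), 'wrist_force': array([-0.0486, -0.6643, -0.0661]), 'torque': array([0.0477, 0.0116, 0.0225]), 'opening': 1.001828942926727} 0.0539
top {'fx': 360.3375409799116, 'fy': 360.3375409799116, 'cx': 254.50966101668166, 'cy': 186.686798194306, 'k1': -0.10448002668055349, 'rvec': array([ 2.1705, -2.1839,  0.1161]), 'tvec': array([-0.0652,  0.5809,  0.8451])}
chuck_grip [120.6 186.8 142.2 200.4] 0.79
rack [ 96.  101.5 176.9 139.7] 0.9
rack [114.2 176.1 197.5 215.3] 0.86
stand [265.6 156.7 320.1 215.2] 0.91
stand [252.2 235.5 334.8 316.3] 0.88
stand [120.1 188.1 141.  200.7] 0.4
stand_mouth [266.  154.9 319.3 214.4] 0.91
stand_mouth [257.1 238.9 334.2 320.6] 0.77
spare_grip [157.  185.5 178.2 205.6] 0.54
side {'fx': 425.98777180147266, 'fy': 425.98777180147266, 'cx': 261.7133270085004, 'cy': 190.079228135549, 'k1': -0.010316691897627406, 'rvec': array([ 0.3731, -2.7179,  1.2442]), 'tvec': array([0.5106, 0.2178, 0.8653])}
chuck_grip [200.3 286.5 221.3 316.7] 0.92
rack [181.6 250.2 259.7 350.6] 0.98
rack [ 76.5 252.3 168.6 351.6] 0.73
stand [267.3 116.  337.9 169.5] 0.88
stand [302.6 173.1 389.  243.1] 0.85
stand [232.7 169.7 282.6 218.2] 0.76
stand_mouth [304.4 171.1 389.4 242.2] 0.7
stand_mouth [268.2 116.5 333.6 167.1] 0.66
stand_mouth [228.3 170.  287.3 219.1] 0.62
spare_grip [221.1 246.6 238.9 276.9] 0.73
```

Run:
```python
import cv2
for n in('top','side'):
    i=cv2.imread(f'pics/{n}0.png'); cv2.imwrite(f'pics/{n}0b.png',cv2.resize(i,(800,600),interpolation=cv2.INTER_CUBIC))
```

```text
(no output)
```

View pics/top0b.png

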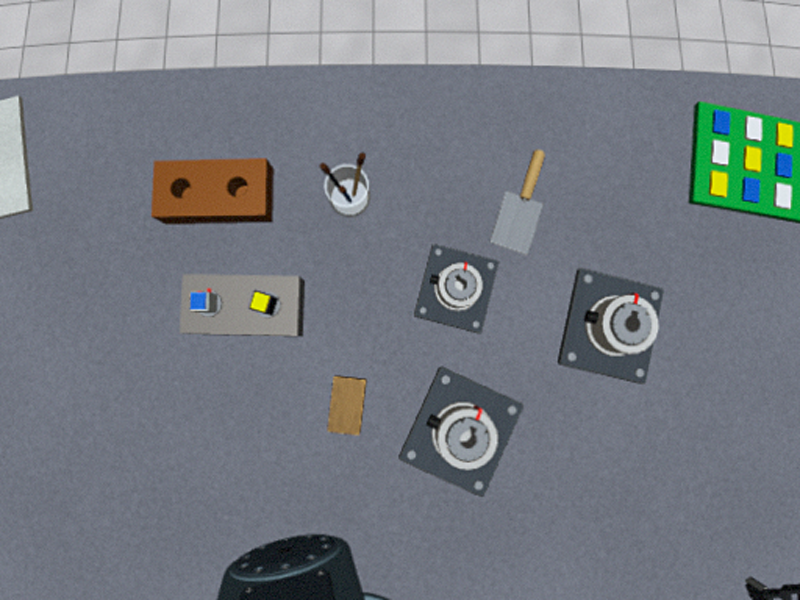

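View pics/side0b.png

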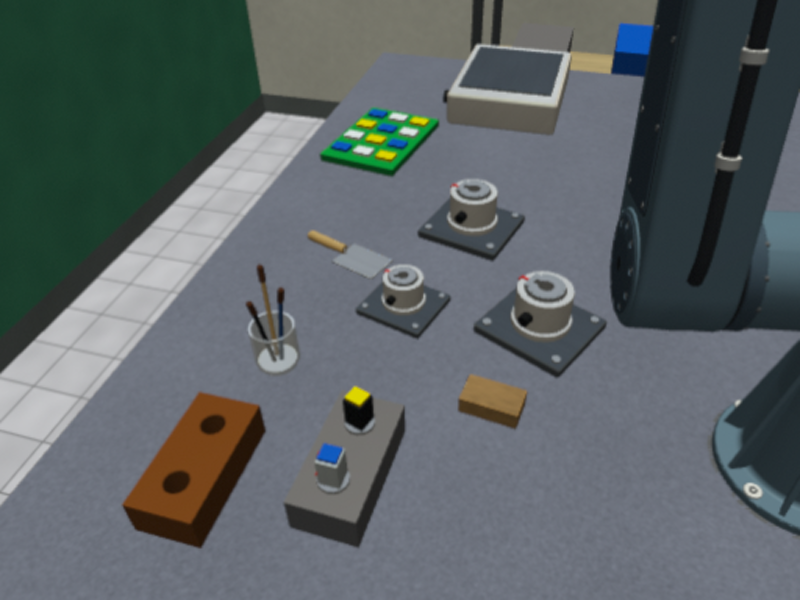

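Both views show the set. The job stand is the smallest: top ≈(459,285), side ≈(403,287) in the 800 px pictures. The grey rack holds the blue-topped chuck at ≈(200,302), with its stripe to the upper right. Next, crops for precise measurement.

Run:
```python
import cv2,numpy as np
t=cv2.imread('pics/top0.png');s=cv2.imread('pics/side0.png')
def cr(i,x,y,w,h,k): return cv2.resize(i[y:y+h,x:x+w],None,fx=k,fy=k,interpolation=cv2.INTER_CUBIC)
a=np.hstack([cr(t,112,174,36,28,10),cr(t,274,164,40,28,10)])
b=np.hstack([cr(s,192,280,36,40,7),cr(s,236,164,50,40,7)])
cv2.imwrite('pics/ca.png',a);cv2.imwrite('pics/cb.png',b);print(a.shape,b.shape)
```

```text
(280, 760, 3) (280, 602, 3)
```

View pics/ca.png

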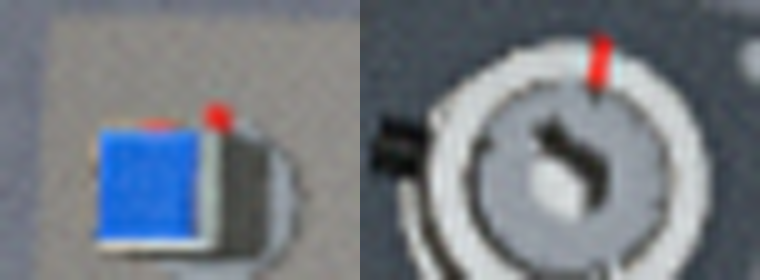

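View pics/cb.png

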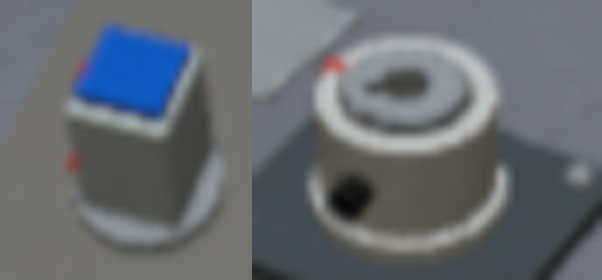

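```bash
cat > m.py <<'E'
from h import *
import sys
def rect(c,x0,y0,half,z,n=300):
    # image: up=+x, left=+y
    g=np.linspace(half,-half,n)
    X=np.repeat((x0+g)[:,None],n,1);Y=np.repeat((y0+g)[None],n,0)
    p=proj(c,np.stack([X.ravel(),Y.ravel(),np.full(n*n,z)],1)).astype(np.float32).reshape(n,n,2)
    return cv2.remap(c['color'],p[...,0],p[...,1],cv2.INTER_CUBIC)
E
python3 - <<'E'
from m import *
np.set_printoptions(precision=4,suppress=True)
for n in('top','side'):
    c=cam(n)
    hsv=cv2.cvtColor(c['color'],cv2.COLOR_BGR2HSV)
    m=((hsv[...,0]>98)&(hsv[...,0]<128)&(hsv[...,1]>150)&(hsv[...,2]>90)).astype(np.uint8)
    k,l,st,ce=cv2.connectedComponentsWithStats(m)
    for i in range(1,k):
        if st[i,4]<40: continue
        u=ce[i]; P=atz(c,u,.105)
        cn=max(cv2.findContours((l==i).astype(np.uint8),0,1)[0],key=len)[:,0]
        Q=np.array([atz(c,q,.105)[:2] for q in cn])
        r=cv2.minAreaRect((Q*1000).astype(np.float32))
        print(n,u,st[i,4],P,r)
    u=(459/1.5625,285/1.5625) if n=='top' else (403/1.5625,277/1.5625)
    print('stand',atz(c,u,.07))
    # rect images about approximate
E
```

```text
top [461.4859  77.8028] 142 [ 0.834  -0.5689  0.105 ] ((834.0579223632812, -568.9118041992188), (23.694311141967773, 37.38873291015625), 83.60002136230469)
top [501.518  105.2446] 139 [ 0.7685 -0.6696  0.105 ] ((768.1148071289062, -669.511962890625), (24.923521041870117, 36.531517028808594), 82.96820831298828)
top [480.5101 121.255 ] 149 [ 0.7267 -0.6079  0.105 ] ((726.7109375, -607.8988037109375), (23.856643676757812, 37.129608154296875), 84.13255310058594)
top [126.1212 192.0606] 99 [0.5627 0.2182 0.105 ] ((562.81005859375, 217.6332244873047), (20.775264739990234, 22.378389358520508), 89.78649139404297)
stand [ 0.5859 -0.1593  0.07  ]
side [405.5     24.5918] 414 [ 0.2669 -1.2288  0.105 ] ((266.3106994628906, -1233.65869140625), (225.1912078857422, 88.18494415283203), 89.1819839477539)
side [241.5  72. ] 40 [ 0.784  -0.6397  0.105 ] ((784.11181640625, -639.8086547851562), (25.81268310546875, 35.716827392578125), 80.69554901123047)
side [247.3   81.25] 40 [ 0.7446 -0.5795  0.105 ] ((744.7709350585938, -579.59814453125), (25.444915771484375, 33.30564498901367), 81.08197021484375)
side [254.2326  91.3023] 43 [ 0.703  -0.5195  0.105 ] ((703.097412109375, -519.3435668945312), (25.089054107666016, 31.62697982788086), 81.3805923461914)
side [218.2222  93.0444] 45 [ 0.8081 -0.4807  0.105 ] ((808.6746215820312, -480.8816833496094), (24.845054626464844, 35.560768127441406), 78.35379028320312)
side [210.5149 289.7164] 134 [0.5632 0.2157 0.105 ] ((563.3869018554688, 215.6609649658203), (21.695777893066406, 23.334247589111328), 88.97742462158203)
stand [ 0.5845 -0.155   0.07  ]
```

Run:
```python
from m import *
a=[];b=[]
for n in('top','side'):
    c=cam(n)
    r=rect(c,.563,.217,.03,.105,290)
    a.append(r); s=rect(c,.585,-.157,.045,.07,290)
    b.append(s)
def grid(i):
    i=i.copy()
    for k in range(0,290,29): i[k,::4]=0;i[::4,k]=0
    i[145]=(0,255,0);i[:,145]=(0,255,0);return i
cv2.imwrite('pics/r1.png',np.vstack([np.hstack([grid(x) for x in a]),np.hstack(b)]))
```

```text
(no output)
```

View pics/r1.png

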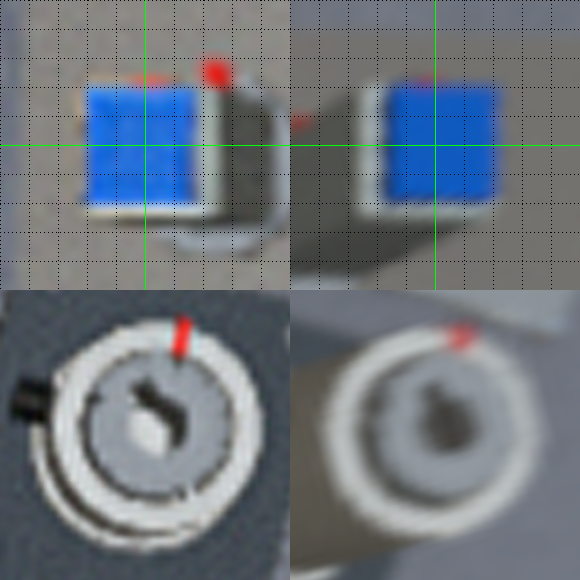

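```bash
cat > ov.py <<'E'
from m import *
def outline(ang,n=60):
    # bore r 9 with slot half 4 out to 15
    a0=np.arcsin(4/9); t=np.linspace(a0,2*np.pi-a0,n)
    pts=np.vstack([np.c_[9*np.cos(t),9*np.sin(t)],[[15,-4],[15,4],[9*np.cos(a0),4]]])/1000
    R=np.array([[np.cos(ang),-np.sin(ang)],[np.sin(ang),np.cos(ang)]]); return pts@R.T
def draw(c,x,y,angd,half=.045,n=400,z=.07,x0=.585,y0=-.157,extra=True):
    r=rect(c,x0,y0,half,z,n)
    k=n/2/half
    f=lambda P:np.stack([n/2-(P[:,1]-y0)*k,n/2-(P[:,0]-x0)*k],1)
    O=outline(np.radians(angd))+[x,y]
    cv2.polylines(r,[np.round(f(O)*8).astype(np.int32)],True,(0,255,0),1,cv2.LINE_AA,3)
    if extra:
        t=np.linspace(0,2*np.pi,100)
        P=np.c_[x+.033*np.cos(t),y+.033*np.sin(t)]
        # collar circle at z .066 -> through proj to z plane
        p=proj(c,np.c_[P,np.full(100,.066)]); Q=np.array([atz(c,q,z)[:2] for q in p])
        cv2.polylines(r,[np.round(f(Q)*8).astype(np.int32)],True,(0,0,255),1,cv2.LINE_AA,3)
    return r
E
python3 - <<'E'
from ov import *
T=cam('top');S=cam('side')
o=[draw(T,.585,-.161,23),draw(S,.585,-.1575,23)]
cv2.imwrite('pics/o1.png',np.hstack(o))
E
```

```text
(no output)
```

View pics/o1.png

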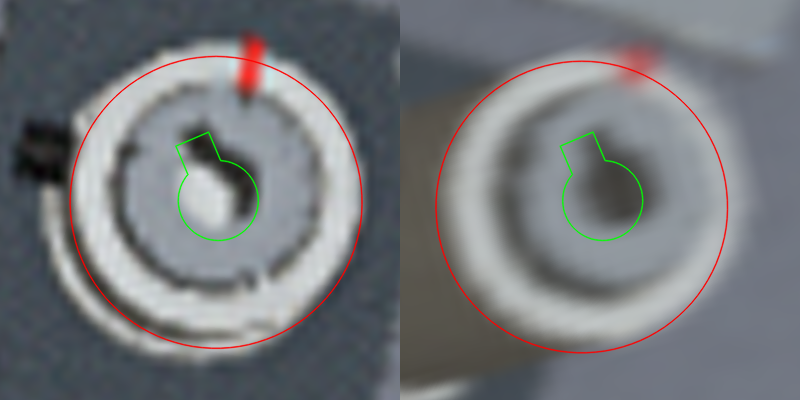

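Run:
```python
from ov import *
T=cam('top');S=cam('side')
o=[draw(T,.587,-.1608,a,.025,n=400,x0=.587,y0=-.161) for a in(24,)]+[draw(S,.587,-.1612,a,.025,x0=.587,y0=-.161) for a in (24,)]
cv2.imwrite('pics/o2.png',np.hstack(o))
# auto fit: maximise contrast inside vs ring outside (absolute diff from rim grey)
from scipy.optimize import minimize
for n,c in(('top',T),('side',S)):
    g=cv2.cvtColor(c['color'],cv2.COLOR_BGR2GRAY)
    N=400;half=.02
    def score(p,full=False):
        x,y,a=p
        r=cv2.cvtColor(rect(c,x,y,half,.07,N),cv2.COLOR_BGR2GRAY).astype(float)
        k=N/2/half
        O=outline(np.radians(a)); f=np.stack([N/2-O[:,1]*k,N/2-O[:,0]*k],1)
        m=np.zeros((N,N),np.uint8);cv2.fillPoly(m,[np.round(f).astype(np.int32)],1)
        yy,xx=np.mgrid[:N,:N]; rr=np.hypot(xx-N/2,yy-N/2)/k
        disc=rr<.0175
        rim=np.median(r[disc&(m==0)])
        d=np.clip(np.abs(r-rim),0,40)
        return d[disc&(m==0)].sum()/disc.sum()-d[(m==1)].sum()/disc.sum()
    best=min(((score((x,y,a)),x,y,a) for x in np.arange(.584,.5901,.001) for y in np.arange(-.164,-.1575,.001) for a in range(0,60,5)))
    for st,sa in((.0005,2),(.00025,1)):
        _,x,y,a=best
        best=min(((score((x+i*st,y+j*st,a+q*sa)),x+i*st,y+j*st,a+q*sa) for i in(-2,-1,0,1,2) for j in(-2,-1,0,1,2) for q in (-2,-1,0,1,2)))
    print(n,best)
    # plate
    for r in ctrl.trace(n,'stand'):
        cn=max(cv2.findContours(r['region'].astype(np.uint8),0,1)[0],key=len)[:,0]
        Q=np.array([atz(c,q,.01)[:2] for q in cn]);print(np.round(cv2.minAreaRect((Q*1000).astype(np.float32)),1) if 0 else cv2.minAreaRect((Q*1000).astype(np.float32)))
```

```text
top (np.float64(-8.508925136969925), np.float64(0.5882499999999999), np.float64(-0.16175), 25)
((363.2203369140625, -166.49087524414062), (149.34669494628906, 162.4419708251953), 65.21775817871094)
((588.26025390625, -161.26657104492188), (110.93138885498047, 120.51870727539062), 74.34001159667969)
((526.050048828125, -411.0384521484375), (153.83226013183594, 162.46038818359375), 75.87942504882812)
side (np.float64(-7.892108245225545), np.float64(0.5874999999999999), np.float64(-0.1615), 27)
((524.2051391601562, -447.01702880859375), (246.7231903076172, 178.34678649902344), 78.99718475341797)
((357.1773681640625, -188.71095275878906), (211.0693817138672, 172.00772094726562), 65.87950897216797)
((589.0785522460938, -174.72421264648438), (154.0604248046875, 135.0584716796875), 75.88053894042969)
((735.1422119140625, -265.51629638671875), (67.04559326171875, 186.35935974121094), 70.56874084472656)
```

View pics/o2.png

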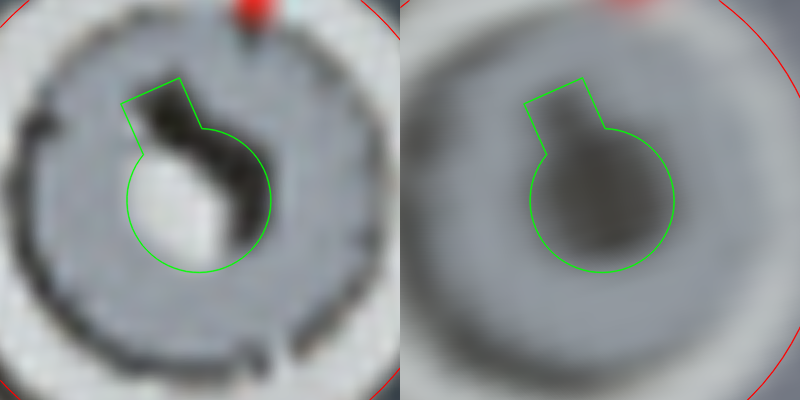

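The stand fits well in both views: mouth (0.588, −0.1615), keyway ≈25° in the world frame, which is ≈40° from the mark. Its plate measures 120×110 mm, so it is the right size. The chuck is at (0.563, 0.2165) with yaw ≈0 and the stripe on +x. I'll move over the chuck with the jaws along y.

Request:
move_arm(
  rows="-3.12 -3.35 0 0 0 0 0.6;-3.12 -3.35 0 0 0 0 0.6;-3.12 -3.35 0 0 0 0 0.6;-3.12 -3.35 0 0 0 0 0.6;-3.12 -3.35 0 0 0 0 0.6;-3.12 -3.35 0 0 0 0 0.6;-3.12 -3.35 0 0 0 0 0.6;-3.12 -3.35 0 0 0 0 0.6;-3.12 -3.35 0 0 0 0 0.6;-3.12 -3.35 0 0 0 0 0.6;-3.12 -3.35 0 0 0 0 0.6;-3.12 -3.35 0 0 0 0 0.6;-3.12 -3.35 0 0 0 0 0.6;-3.12 -3.35 0 0 0 0 0.6;-3.12 -3.35 0 0 0 0 0.6;-3.12 -3.35 0 0 0 0 0.6;-3.12 -3.35 0 0 0 0 0.6;-3.12 -3.35 0 0 0 0 0.6",
)

```text
time_s: 2.9
eef_pos: [0.5634, 0.2187, 0.3039]
eef_rot: [-0.0, 0.831, -0.557, 0.0]
wrist_force: [0.7, -0.8, 1.2]
opening: 0.597
```

```bash
cat > plan.py <<'E'
from h import *
from scipy.spatial.transform import Rotation as R
np.set_printoptions(precision=4,suppress=True)
def plan(p,yawd):
    o=ctrl.get_obs(); q=o['eef_rot']; r=R.from_quat(q,scalar_first=True)
    x=np.array([np.cos(np.radians(yawd)),np.sin(np.radians(yawd)),0]);z=np.array([0,0,-1.])
    T=R.from_matrix(np.c_[x,np.cross(z,x),z])
    print('t',round(o['time_s'],2),'pos',o['eef_pos'],'yaw',np.degrees(np.arctan2(r.as_matrix()[1,0],r.as_matrix()[0,0])),'tooldelta_cm(now axes)',100*r.inv().apply(np.array(p)-o['eef_pos']),'axes(target)',100*T.inv().apply(np.array(p)-o['eef_pos']),'rv',(r.inv()*T).as_rotvec(degrees=True),'F',o['wrist_force'],'op',o['opening'])
E
python3 -c "
from plan import *
plan([.563,.2165,.139],-90)"
```

```text
t 2.9 pos [0.5634 0.2187 0.3039] yaw -67.64918753839913 tooldelta_cm(now axes) [ 0.187   0.1271 16.4944] axes(target) [ 0.2226  0.0401 16.4944] rv [-0.0206 -0.0087 22.3508] F [ 0.6849 -0.8048  1.166 ] op 0.596703050351144
```

Turn, then descend partway and take a look.

Request:
move_arm(
  rows="0.05 0.04 0 0 0 5.6 0.6;0.05 0.03 0 0 0 5.6 0.6;0.05 0.03 0 0 0 5.6 0.6;0.04 0.02 0 0 0 5.6 0.6;0 0 2.5 0 0 0 0.6;0 0 2.5 0 0 0 0.6;0 0 2.5 0 0 0 0.6;0 0 2.5 0 0 0 0.6;0 0 1.5 0 0 0 0.6;0 0 0.5 0 0 0 0.6;0 0 0 0 0 0 0.6;0 0 0 0 0 0 0.6",
)

```text
time_s: 4.1
eef_pos: [0.563, 0.2147, 0.1852]
eef_rot: [0.001, -0.707, 0.708, -0.001]
wrist_force: [0.5, 0.5, 1.0]
opening: 0.597
```

```bash
python3 -c "
from m import *
from plan import *
plan([.563,.2165,.139],-90)
T=cam('top');S=cam('side')
k=lambda i,x,y,w,h,f:cv2.resize(i[y:y+h,x:x+w],None,fx=f,fy=f,interpolation=cv2.INTER_CUBIC)
cv2.imwrite('pics/g1.png',np.hstack([k(T['color'],80,150,100,90,4),k(S['color'],170,235,100,90,4)]))
"
```

```text
t 4.1 pos [0.563  0.2147 0.1852] yaw -90.06595799268855 tooldelta_cm(now axes) [-0.1763  0.0075  4.6161] axes(target) [-0.1778 -0.0017  4.6161] rv [-0.1123  0.0182 -0.066 ] F [0.4924 0.5063 0.977 ] op 0.5965917739675797
```

View pics/g1.png

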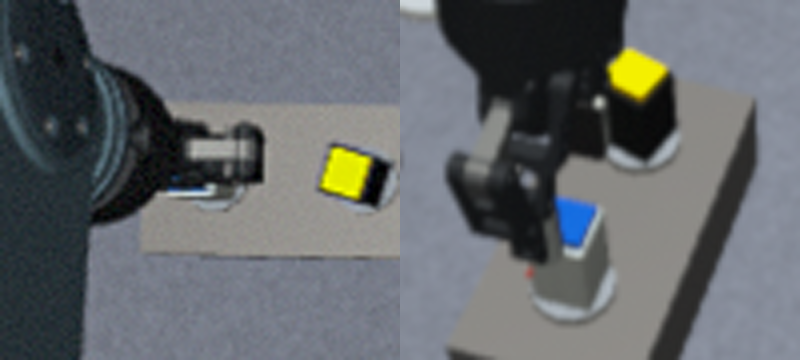

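```bash
python3 -c "
from m import *
S=ctrl.camera('side')
im=cv2.resize(S['color'][235:325,170:270],None,fx=6,fy=6,interpolation=cv2.INTER_CUBIC)
for P,col in(((.563,.2147+.0255,.117),(0,255,0)),((.563,.2147-.0255,.117),(0,255,0)),((.563,.2165,.105),(0,255,255)),((.563,.2147,.185),(255,0,255))):
    u=(proj(S,P)[0]-[170,235])*6; cv2.circle(im,tuple(int(v) for v in u),4,col,-1)
cv2.imwrite('pics/g2.png',im)
"
```

```text
(no output)
```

View pics/g2.png

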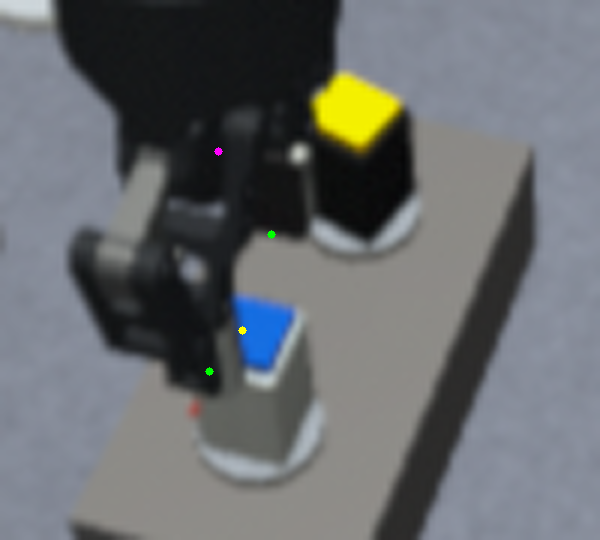

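The projected fingertip points land on the real tips, and they straddle the block. Now descend.

Request:
move_arm(
  rows="-0.15 0 0.8 0 0 0 0.6;0 0 0.8 0 0 0 0.6;0 0 0.8 0 0 0 0.6;0 0 0.8 0 0 0 0.6;0 0 0.8 0 0 0 0.6;0 0 0.5 0 0 0 0.6;0 0 0.1 0 0 0 0.6;0 0 0 0 0 0 0.6",
)

```text
time_s: 5.05
eef_pos: [0.5622, 0.2161, 0.1377]
eef_rot: [-0.0, -0.707, 0.708, 0.0]
wrist_force: [0.1, -0.2, -0.5]
opening: 0.606
```

```bash
python3 -c "
from m import *
from plan import *
plan([.563,.2165,.139],-90)
S=cam('side');T=cam('top')
cv2.imwrite('pics/g3.png',cv2.resize(S['color'][235:325,170:270],None,fx=6,fy=6,interpolation=cv2.INTER_CUBIC))
"
```

```text
t 5.05 pos [0.5622 0.2161 0.1377] yaw -90.06508482747337 tooldelta_cm(now axes) [-0.0414 -0.0808 -0.1316] axes(target) [-0.0413 -0.0809 -0.1316] rv [ 0.0157 -0.0024 -0.0651] F [ 0.1084 -0.1706 -0.4866] op 0.6064274347940759
```

View pics/g3.png

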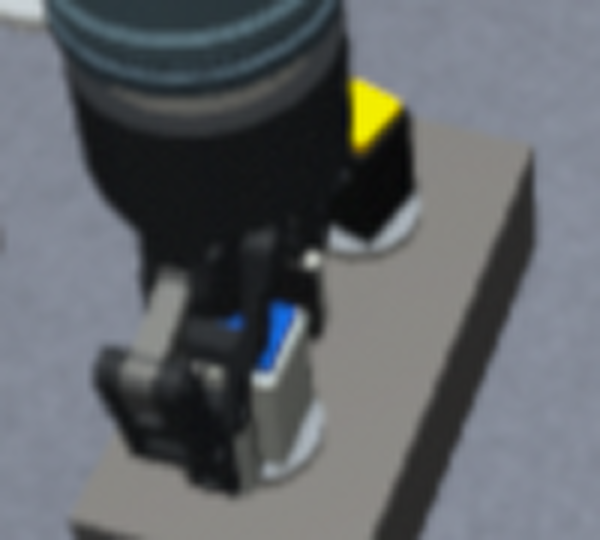

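Request:
move_arm(
  rows="0 -0.08 -0.15 0 0 0 0.6;0 0 0 0 0 0 0.4;0 0 0 0 0 0 0.2;0 0 0 0 0 0 0.1;0 0 0 0 0 0 0;0 0 0 0 0 0 0;0 0 0 0 0 0 0;0 0 0 0 0 0 0;0 0 0 0 0 0 0;0 0 0 0 0 0 0",
)

```text
time_s: 6.15
eef_pos: [0.5635, 0.2163, 0.1401]
eef_rot: [0.001, -0.707, 0.707, -0.0]
wrist_force: [0.1, 0.6, 5.4]
opening: 0.323
```

Request:
move_arm(
  rows="0 0 -0.3 0 0 0 0;0 0 -0.6 0 0 0 0;0 0 -1 0 0 0 0;0 0 -1.5 0 0 0 0;0 0 -1.5 0 0 0 0;0 0 -1.5 0 0 0 0;0 0 -1.5 0 0 0 0;0 0 -1.5 0 0 0 0;0 0 -1.5 0 0 0 0;0 0 -1.2 0 0 0 0;0 0 -0.6 0 0 0 0;0 0 0 0 0 0 0;0 0 0 0 0 0 0",
)

```text
time_s: 7.45
eef_pos: [0.5627, 0.216, 0.2658]
eef_rot: [-0.0, -0.707, 0.708, 0.0]
wrist_force: [-0.6, 0.7, -1.2]
opening: 0.323
```

```bash
python3 -c "
from m import *
from plan import *
plan([.588,-.1615,.24],-90)
S=cam('side');T=cam('top')
cv2.imwrite('pics/g4.png',np.hstack([cv2.resize(S['color'][170:330,150:300],None,fx=3,fy=3),cv2.resize(T['color'][130:240,60:170],None,fx=3,fy=480/110)]))
"
```

```text
t 7.45 pos [0.5627 0.216  0.2658] yaw -90.06822635128214 tooldelta_cm(now axes) [37.7492 -2.5748  2.5874] axes(target) [37.7526 -2.5275  2.5846] rv [ 0.0512 -0.0077 -0.0682] F [-0.5868  0.6585 -1.2445] op 0.32293910140598153
```

View pics/g4.png

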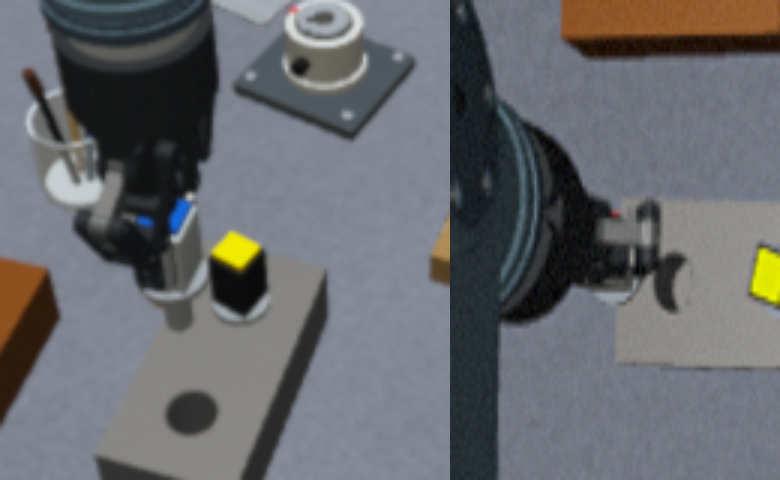

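Chuck is held (opening 27.5 mm), stem clear of the rack. Transit to above the stand, turning +12°.

Request:
move_arm(
  rows="1 -0.06 0 0 0 0 0;2 -0.12 0 0 0 0 0;3 -0.2 0 0 0 0 0;3 -0.2 0 0 0 0 0;3 -0.2 0 0 0 0 0;3 -0.2 0 0 0 0 0;3 -0.2 0 0 0 0 0;3 -0.2 0 0 0 0 0;3 -0.2 0 0 0 0 0;3 -0.2 0 0 0 0 0;3 -0.2 0 0 0 0 0;3 -0.2 0 0 0 0 0;3 -0.2 0 0 0 0 0;1.8 -0.2 0 0 0 0 0;0.9 -0.1 0 0 0 0 0;0 0 0 0 0 -4 0;0 0 0 0 0 -4 0;0 0 0 0 0 -4 0;0 0 0 0 0 0 0;0 0 0 0 0 0 0",
)

```text
time_s: 9.55
eef_pos: [0.5893, -0.1703, 0.2662]
eef_rot: [-0.0, 0.776, -0.63, -0.0]
wrist_force: [0.5, -0.4, -1.3]
opening: 0.321
```

```bash
python3 -c "
from m import *
from plan import *
plan([.588,-.1615,.24],-78)
S=cam('side','s5.png');T=cam('top','t5.png')
cv2.imwrite('pics/g5.png',np.hstack([cv2.resize(S['color'][90:230,190:320],None,fx=3,fy=3),cv2.resize(T['color'][120:260,230:360],None,fx=3,fy=3)]))
"
```

```text
t 9.55 pos [ 0.5893 -0.1703  0.2662] yaw -78.12986074244158 tooldelta_cm(now axes) [-0.8868 -0.0511  2.6246] axes(target) [-0.8879 -0.0525  2.6242] rv [ 0.0126  0.0261 -0.1299] F [ 0.5379 -0.428  -1.331 ] op 0.3214657417343512
```

View pics/g5.png

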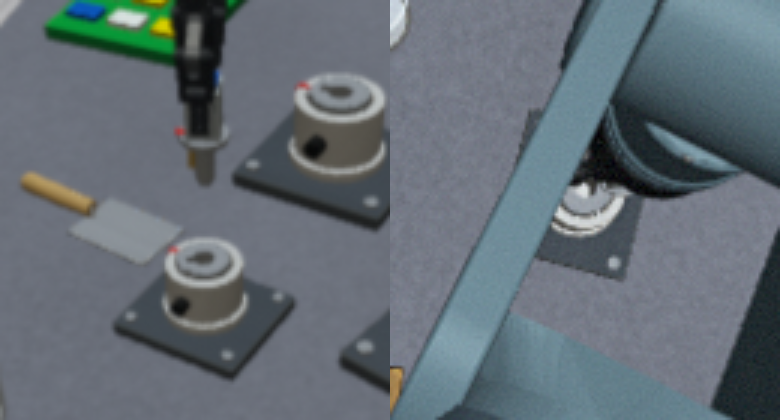

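Request:
move_arm(
  rows="-0.3 0 1 0 0 0 0;-0.3 -0.05 1 0 0 0 0;-0.28 0 1 0 0 0 0;0 0 1 0 0 0 0;0 0 1 0 0 0 0;0 0 0.7 0 0 0 0;0 0 0.3 0 0 0 0;0 0 0 0 0 0 0;0 0 0 0 0 0 0",
)

```text
time_s: 10.55
eef_pos: [0.5883, -0.1624, 0.2068]
eef_rot: [-0.0, 0.777, -0.63, 0.0]
wrist_force: [-0.3, 0.1, -2.3]
opening: 0.324
```

```bash
cat > view.py <<'E'
from m import *
from plan import *
def circ(c,im,cx,cy,z,r,off,f,col):
    t=np.linspace(0,2*np.pi,80)
    u=(proj(c,np.c_[cx+r*np.cos(t),cy+r*np.sin(t),np.full(80,z)])-off)*f
    cv2.polylines(im,[np.round(u*8).astype(np.int32)],True,col,1,cv2.LINE_AA,3)
def view(name,out,off,wh,f,dz=.0551,draw=True,x=.588,y=-.1615):
    c=cam(name); o=ctrl.get_obs(); p=o['eef_pos']; off=np.array(off)
    im0=cv2.resize(c['color'][off[1]:off[1]+wh[1],off[0]:off[0]+wh[0]],None,fx=f,fy=f,interpolation=cv2.INTER_CUBIC)
    im=im0.copy(); g=p[2]-dz
    oo=off-0.5+0.5/f
    for z,r in((g-.024,.020),(g-.03,.020),(g-.067,.008),(g-.072,.005)): circ(c,im,p[0],p[1],z,r,oo,f,(0,255,0))
    circ(c,im,x,y,.07,.009,oo,f,(0,0,255)); circ(c,im,x,y,.066,.033,oo,f,(0,0,255))
    cv2.imwrite('pics/'+out,np.hstack([im0,im]))
E
python3 -c "
from view import *
plan([.588,-.1615,.205],-78)
view('side','g6.png',(220,120),(75,95),5)
view('top','g7.png',(250,140),(80,80),5)
"
```

```text
t 10.55 pos [ 0.5883 -0.1624  0.2068] yaw -78.07053569321755 tooldelta_cm(now axes) [-0.0954  0.0075  0.1769] axes(target) [-0.0954  0.0073  0.1769] rv [-0.0309 -0.0254 -0.0705] F [-0.2896  0.1449 -2.3212] op 0.324323297384009
```

View pics/g6.png

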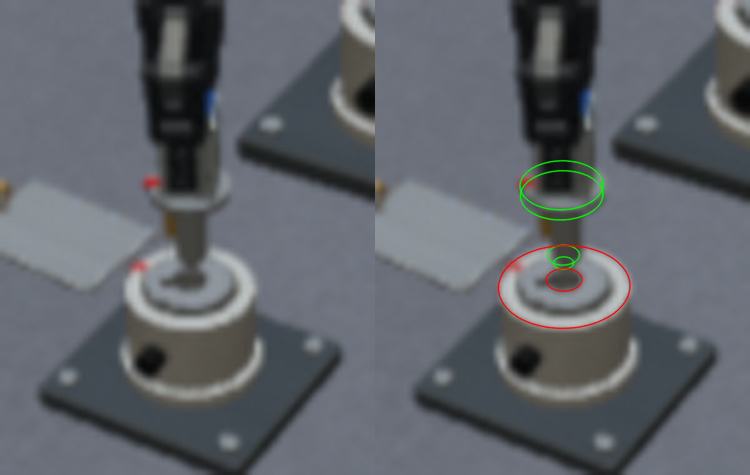

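View pics/g7.png

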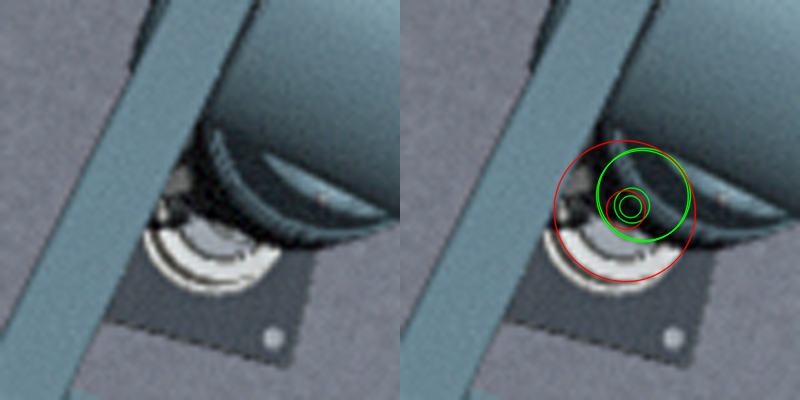

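```bash
python3 -c "
from view import *
c=ctrl.camera('side'); Rm=cv2.Rodrigues(c['rvec'])[0]; print(Rm)
g=cv2.cvtColor(c['color'],cv2.COLOR_BGR2GRAY).astype(int)
for v in (161,164,166,168,170,171,172,173,174): print(v,g[v,248:270])
P=np.array([[.5883,-.1624,.0797+z] for z in (0,.005,.01,.016,.03)]); print(proj(c,P))
print(proj(c,[[.588,-.1615,.07]]))
"
```

```text
[[-0.9611 -0.2758 -0.0144]
 [-0.1694  0.6297 -0.7582]
 [ 0.2181 -0.7263 -0.6519]]
161 [113 113 105  91  80  87 104 110 115 116 116 115 106  94  76  79  95 111
 116 116 114 114]
164 [119 115 115 112  94  71  62  63  64  65  64  63  65  92 111 114 114 113
 114 113 113 114]
166 [142 143 128 111  97  74  64  64  65  65  64  62  65  92 111 114 114 116
 117 116 115 115]
168 [133 114 104 109 111 106  95  74  65  65  65  62  66  95 114 115 114 113
 115 116 116 116]
170 [112 118 132 150 162 161 162 108  70  65  64  62  72 125 161 163 157 148
 133 121 117 116]
171 [127 149 166 175 172 163 160 114  75  66  65  66  86 130 156 172 181 179
 165 143 126 118]
172 [135 168 175 162 151 149 148 128  96  76  67  81 116 140 142 152 166 177
 185 173 152 128]
173 [126 150 155 145 146 147 147 132 107  86  75  91 126 144 148 148 149 155
 175 187 179 149]
174 [143 143 147 147 146 145 132 105  90  80  76  80 103 132 146 149 146 142
 151 180 188 171]
[[257.2027 172.1788]
 [257.1598 170.5949]
 [257.1167 169.0012]
 [257.0646 167.0758]
 [256.9416 162.5268]]
[[257.2981 175.4609]]
```

Measured in the side picture, the stem axis is at column ≈257.15 against ≈257.3 for the mouth, so it is aligned to under 1 mm. I'll centre y and lower the pilot into the bore gently.

Request:
move_arm(
  rows="-0.05 0 0.2 0 0 0 0;-0.04 0 0.3 0 0 0 0;0 0 0.3 0 0 0 0;0 0 0.2 0 0 0 0;0 0 0.2 0 0 0 0;0 0 0 0 0 0 0;0 0 0 0 0 0 0",
)

```text
time_s: 11.4
eef_pos: [0.5878, -0.1614, 0.1943]
eef_rot: [0.0, 0.777, -0.63, -0.0]
wrist_force: [0.4, 0.0, -2.0]
opening: 0.318
```

```bash
python3 -c "
from view import *
plan([.588,-.1615,.181],-78)"
```

```text
t 11.4 pos [ 0.5878 -0.1614  0.1943] yaw -78.06771479227251 tooldelta_cm(now axes) [ 0.0167 -0.0133  1.3326] axes(target) [ 0.0167 -0.0132  1.3326] rv [ 0.0039  0.0026 -0.0677] F [ 0.4226  0.0083 -2.0279] op 0.3181062622927929
```

Request:
move_arm(
  rows="0 0 0.15 0 0 0 0;0 0 0.15 0 0 0 0;0 0 0.1 0 0 0 0;0 0 0 0 0 0 0",
)

```text
time_s: 11.8
eef_pos: [0.588, -0.1612, 0.1903]
eef_rot: [-0.0, 0.777, -0.63, 0.0]
wrist_force: [1.7, 1.0, -2.2]
opening: 0.32
```

Request:
move_arm(
  rows="0 0 0.15 0 0 0 0;0 0 0.15 0 0 0 0;0 0 0.1 0 0 0 0;0 0 0 0 0 0 0",
)

```text
time_s: 12.2
eef_pos: [0.588, -0.1612, 0.1863]
eef_rot: [-0.0, 0.777, -0.63, 0.0]
wrist_force: [3.3, 2.6, -1.8]
opening: 0.32
```

```bash
python3 -c "
from view import *
plan([.588,-.1615,.181],-78);print(ctrl.get_obs()['torque'])
view('side','g8.png',(220,120),(75,95),5)"
```

```text
t 12.2 pos [ 0.588  -0.1612  0.1863] yaw -78.0694667694795 tooldelta_cm(now axes) [0.0343 0.0076 0.5285] axes(target) [0.0342 0.0073 0.5285] rv [-0.0303  0.0159 -0.0695] F [ 3.282   2.5923 -1.7507] op 0.31955694725588435
[ 0.552  -0.5795  0.0111]
```

View pics/g8.png

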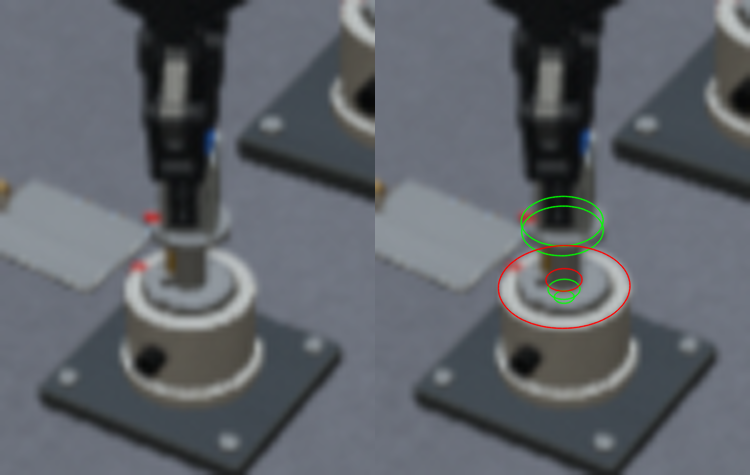

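Request:
move_arm(
  rows="-0.04 -0.08 0 0 0 0 0;0 0 0.1 0 0 0 0;0 0 0.1 0 0 0 0;0 0 0 0 0 0 0",
)

```text
time_s: 12.65
eef_pos: [0.5883, -0.1609, 0.184]
eef_rot: [0.0, 0.777, -0.63, -0.0]
wrist_force: [1.3, 1.1, -2.5]
opening: 0.32
```

Request:
move_arm(
  rows="0 0 0.1 0 0 0 0;0 0 0 0 0 0 0",
)

```text
time_s: 12.85
eef_pos: [0.5883, -0.1609, 0.1831]
eef_rot: [0.0, 0.777, -0.63, -0.0]
wrist_force: [0.0, 0.6, -2.0]
opening: 0.322
```

Request:
move_arm(
  rows="0 0 0.1 0 0 0 0;0 0 0 0 0 0 0",
)

```text
time_s: 13.05
eef_pos: [0.5883, -0.1608, 0.1822]
eef_rot: [0.0, 0.777, -0.63, -0.0]
wrist_force: [0.7, 0.2, -1.9]
opening: 0.321
```

Lateral force is nulled. Continue to key contact.

Request:
move_arm(
  rows="0 0 0.08 0 0 0 0;0 0 0 0 0 0 0",
)

```text
time_s: 13.25
eef_pos: [0.5884, -0.1608, 0.1814]
eef_rot: [0.0, 0.777, -0.63, -0.0]
wrist_force: [-0.0, -0.3, -2.8]
opening: 0.319
```

Request:
move_arm(
  rows="0 0 0.06 0 0 0 0;0 0 0 0 0 0 0",
)

```text
time_s: 13.45
eef_pos: [0.5886, -0.1608, 0.1811]
eef_rot: [0.0, 0.777, -0.63, 0.0]
wrist_force: [-0.5, -0.4, -0.7]
opening: 0.318
```

Request:
move_arm(
  rows="0 0 0.06 0 0 0 0;0 0 0 0 0 0 0",
)

```text
time_s: 13.65
eef_pos: [0.5887, -0.1609, 0.1808]
eef_rot: [-0.0, 0.777, -0.63, 0.0]
wrist_force: [-0.7, 0.6, 1.4]
opening: 0.321
```

Request:
move_arm(
  rows="0 0 0.06 0 0 0 0;0 0 0 0 0 0 0",
)

```text
time_s: 13.85
eef_pos: [0.5887, -0.1609, 0.1805]
eef_rot: [-0.0, 0.777, -0.63, 0.0]
wrist_force: [-2.5, -0.3, 4.2]
opening: 0.319
```

Contact at TCP z ≈0.181, exactly the key-on-rim height, with ≈6 N of load. Now turn anticlockwise, lightly.

Request:
move_arm(
  rows="0 0 0 0 0 -1.5 0;0 0 0 0 0 -1.5 0;0 0 0 0 0 -1 0;0 0 0 0 0 0 0",
)

```text
time_s: 14.25
eef_pos: [0.5887, -0.161, 0.1805]
eef_rot: [0.0, 0.799, -0.602, 0.0]
wrist_force: [-2.5, -0.0, 4.4]
opening: 0.319
```

Request:
move_arm(
  rows="0 0 0 0 0 -1 0;0 0 0 0 0 -1 0;0 0 0 0 0 0 0",
)

```text
time_s: 14.55
eef_pos: [0.5888, -0.161, 0.1804]
eef_rot: [0.0, 0.809, -0.588, 0.0]
wrist_force: [-2.2, -0.0, 4.1]
opening: 0.319
```

Request:
move_arm(
  rows="0 0 0 0 0 -1 0;0 0 0 0 0 -1 0;0 0 0 0 0 0 0",
)

```text
time_s: 14.85
eef_pos: [0.5888, -0.161, 0.1802]
eef_rot: [-0.0, 0.819, -0.574, 0.0]
wrist_force: [-1.3, 0.3, 5.5]
opening: 0.325
```

Request:
move_arm(
  rows="0 0 0 0 0 -1 0;0 0 0 0 0 -1 0;0 0 0 0 0 0 0",
)

```text
time_s: 15.15
eef_pos: [0.5881, -0.1605, 0.1788]
eef_rot: [-0.0, 0.829, -0.559, -0.001]
wrist_force: [-0.0, 0.4, -1.0]
opening: 0.324
```

It sank: z fell 2 mm and the load vanished at chuck yaw ≈22°. Turn 2.5° more towards the keyway centre, then lower in small steps.

Request:
move_arm(
  rows="0 0 0 0 0 -1.2 0;0 0 0 0 0 -1.2 0;0 0 0.15 0 0 0 0;0 0 0.15 0 0 0 0;0 0 0 0 0 0 0",
)

```text
time_s: 15.65
eef_pos: [0.5883, -0.1607, 0.1763]
eef_rot: [0.0, 0.84, -0.542, -0.0]
wrist_force: [-1.2, -0.2, -2.2]
opening: 0.319
```

```bash
python3 -c "
from view import *
plan([.588,-.161,.1551],-65);print(ctrl.get_obs()['torque'])
view('side','g9.png',(220,120),(75,95),5)"
```

```text
t 15.65 pos [ 0.5883 -0.1607  0.1763] yaw -65.67449601449664 tooldelta_cm(now axes) [0.0147 0.0418 2.1242] axes(target) [0.013  0.0428 2.1242] rv [ 0.0236  0.0302 -0.6745] F [-1.2402 -0.157  -2.2339] op 0.31906092484121773
[ 0.0007 -0.0146  0.0143]
```

View pics/g9.png

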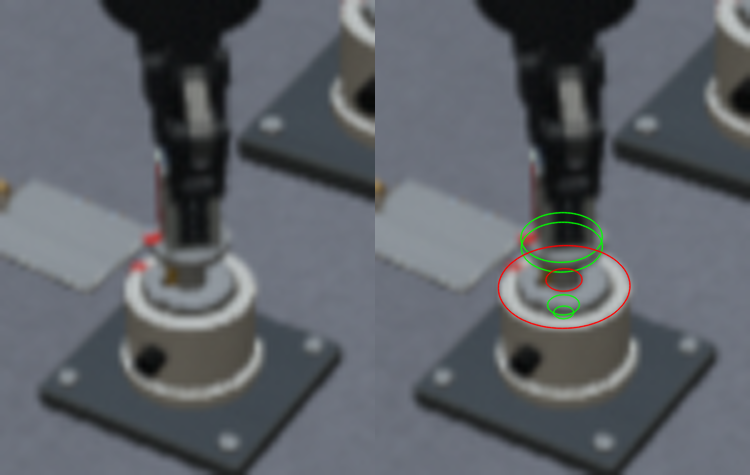

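The key is visible in the slot and there is no side load. Continue down in short calls.

Request:
move_arm(
  rows="0 0 0.15 0 0 0 0;0 0 0.15 0 0 0 0;0 0 0.15 0 0 0 0;0 0 0 0 0 0 0",
)

```text
time_s: 16.1
eef_pos: [0.5884, -0.1608, 0.172]
eef_rot: [0.0, 0.84, -0.542, -0.0]
wrist_force: [0.5, -0.0, -2.5]
opening: 0.318
```

Request:
move_arm(
  rows="0 0 0.15 0 0 0 0;0 0 0.15 0 0 0 0;0 0 0.15 0 0 0 0;0 0 0 0 0 0 0",
)

```text
time_s: 16.5
eef_pos: [0.5884, -0.1608, 0.1675]
eef_rot: [0.0, 0.84, -0.542, -0.0]
wrist_force: [0.6, 0.1, -2.8]
opening: 0.318
```

```bash
python3 -c "
from view import *
plan([.588,-.161,.1551],-65);print(ctrl.get_obs()['torque'])"
```

```text
t 16.5 pos [ 0.5884 -0.1608  0.1675] yaw -65.66562647894067 tooldelta_cm(now axes) [0.004  0.0478 1.238 ] axes(target) [0.0031 0.0481 1.238 ] rv [ 0.0141  0.012  -0.6656] F [ 0.5964  0.0543 -2.7848] op 0.3184536202593938
[ 0.0454 -0.0345  0.0094]
```

Request:
move_arm(
  rows="0 0 0.15 0 0 0 0;0 0 0.15 0 0 0 0;0 0 0.15 0 0 0 0;0 0 0 0 0 0 0",
)

```text
time_s: 16.9
eef_pos: [0.5884, -0.1608, 0.163]
eef_rot: [0.0, 0.84, -0.542, -0.0]
wrist_force: [0.3, 0.1, -2.6]
opening: 0.319
```

Request:
move_arm(
  rows="0 0 0.15 0 0 0 0;0 0 0.15 0 0 0 0;0 0 0.15 0 0 0 0;0 0 0 0 0 0 0",
)

```text
time_s: 17.3
eef_pos: [0.5884, -0.1608, 0.1585]
eef_rot: [0.0, 0.84, -0.542, -0.0]
wrist_force: [0.8, 0.8, -2.3]
opening: 0.32
```

Request:
move_arm(
  rows="0 0 0.1 0 0 0 0;0 0 0.1 0 0 0 0;0 0 0 0 0 0 0",
)

```text
time_s: 17.6
eef_pos: [0.5885, -0.1608, 0.1566]
eef_rot: [0.0, 0.84, -0.542, -0.0]
wrist_force: [-0.5, 0.7, -3.1]
opening: 0.317
```

Request:
move_arm(
  rows="0 0 0.07 0 0 0 0;0 0 0 0 0 0 0",
)

```text
time_s: 17.8
eef_pos: [0.5885, -0.1608, 0.156]
eef_rot: [-0.0, 0.84, -0.542, -0.0]
wrist_force: [0.1, 0.8, -3.5]
opening: 0.324
```

Request:
move_arm(
  rows="0 0 0.06 0 0 0 0;0 0 0 0 0 0 0",
)

```text
time_s: 18.0
eef_pos: [0.5885, -0.1608, 0.1554]
eef_rot: [-0.0, 0.84, -0.542, -0.0]
wrist_force: [0.3, 0.8, -0.9]
opening: 0.322
```

Request:
move_arm(
  rows="0 0 0.05 0 0 0 0;0 0 0 0 0 0 0",
)

```text
time_s: 18.2
eef_pos: [0.5886, -0.1608, 0.1551]
eef_rot: [-0.0, 0.84, -0.542, 0.0]
wrist_force: [0.1, 0.4, -0.9]
opening: 0.321
```

Request:
move_arm(
  rows="0 0 0.04 0 0 0 0;0 0 0 0 0 0 0",
)

```text
time_s: 18.4
eef_pos: [0.5886, -0.1608, 0.1551]
eef_rot: [0.0, 0.84, -0.542, 0.0]
wrist_force: [-3.8, 1.9, 4.6]
opening: 0.322
```

```bash
python3 -c "
from view import *
plan([.588,-.161,.1551],-65);print(ctrl.get_obs()['torque'])
view('side','g10.png',(220,120),(75,95),5)"
```

```text
t 18.4 pos [ 0.5886 -0.1608  0.1551] yaw -65.66287471162464 tooldelta_cm(now axes) [-0.0036  0.0614 -0.0019] axes(target) [-0.0043  0.0614 -0.0019] rv [-0.003  -0.0048 -0.6629] F [-3.7623  1.875   4.618 ] op 0.32177424815527145
[ 0.3607  0.4109 -0.0424]
```

View pics/g10.png

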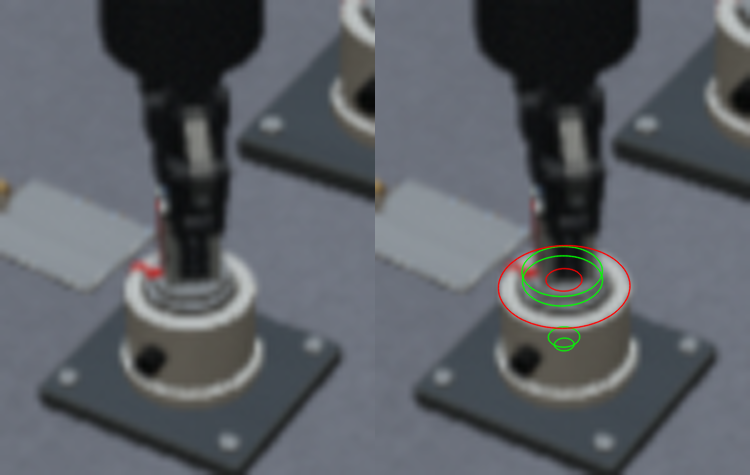

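Seated: z stopped at 0.1551, exactly 26 mm below key contact, with light contact and the flange on the sleeve. Release and withdraw straight up.

Request:
move_arm(
  rows="0 0 -0.03 0 0 0 0;0 0 0 0 0 0 0.35;0 0 0 0 0 0 0.4;0 0 0 0 0 0 0.5;0 0 0 0 0 0 0.6;0 0 0 0 0 0 0.6;0 0 0 0 0 0 0.6;0 0 0 0 0 0 0.6",
)

```text
time_s: 19.25
eef_pos: [0.5885, -0.1608, 0.1549]
eef_rot: [-0.0, 0.84, -0.542, 0.0]
wrist_force: [-0.4, -0.2, 0.8]
opening: 0.596
```

Request:
move_arm(
  rows="0 0 -0.4 0 0 0 0.6;0 0 -0.8 0 0 0 0.6;0 0 -1.2 0 0 0 0.6;0 0 -1.5 0 0 0 0.6;0 0 -1.5 0 0 0 0.6;0 0 -2 0 0 0 0.6;0 0 -3 0 0 0 0.6;0 0 -3 0 0 0 0.6;0 0 -2 0 0 0 0.6;0 0 0 0 0 0 0.6;0 0 0 0 0 0 0.6",
)

```text
time_s: 20.35
eef_pos: [0.5886, -0.1608, 0.3099]
eef_rot: [-0.0, 0.84, -0.542, 0.001]
wrist_force: [-0.1, 0.5, -1.3]
opening: 0.599
```

```bash
python3 -c "
from view import *
plan([.588,-.161,.3],-65)
view('side','g11.png',(220,120),(75,95),5)
view('top','g12.png',(250,140),(80,80),5)"
```

```text
t 20.35 pos [ 0.5886 -0.1608  0.3099] yaw -65.66645890681502 tooldelta_cm(now axes) [-0.0068  0.066   0.989 ] axes(target) [-0.0063  0.0648  0.9891] rv [-0.0635 -0.0747 -0.6664] F [-0.0504  0.4889 -1.2917] op 0.5993003969159707
```

View pics/g11.png

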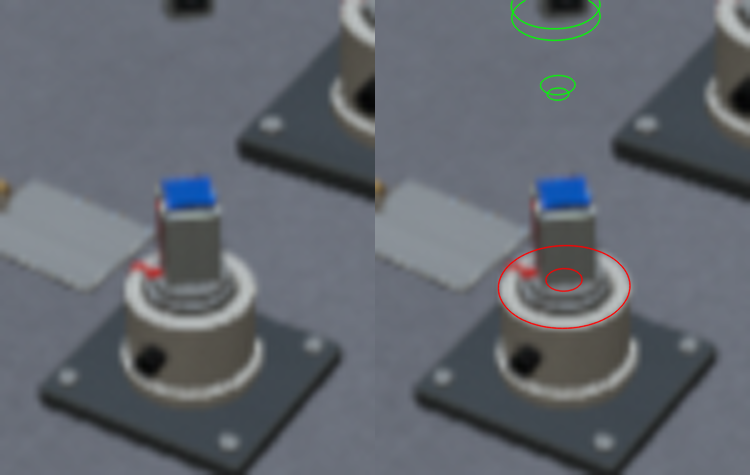

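View pics/g12.png

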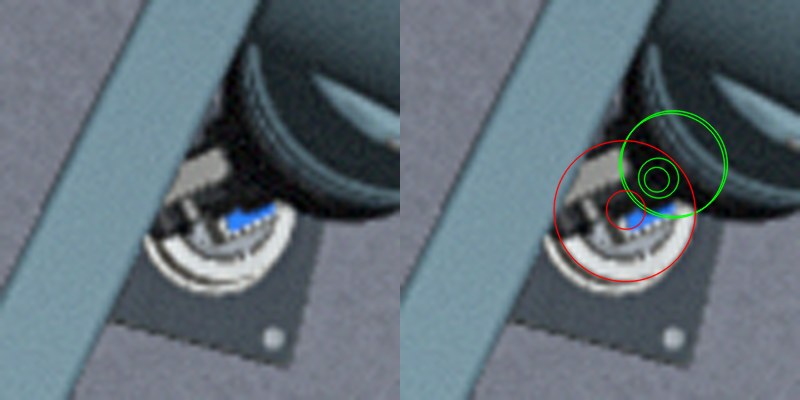

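```bash
python3 -c "
from view import *
c=ctrl.camera('side');hsv=cv2.cvtColor(c['color'],cv2.COLOR_BGR2HSV)[150:170,245:270]
v,u=np.nonzero((hsv[...,0]>98)&(hsv[...,0]<128)&(hsv[...,1]>150));print(u.mean()+245,v.mean()+150,proj(c,[[.588,-.161,.12],[.588,-.161,.125]]))
c=cam('side','end.png')
print(ctrl.get_obs()['wrist_force'],ctrl.hand_in())"
```

```text
257.078431372549 158.2941176470588 [[256.8043 159.4812]
 [256.7591 157.8151]]
the job is handed in; nothing more can be done
[-0.4749 -0.715  -0.3884] None
```

View pics/end.png

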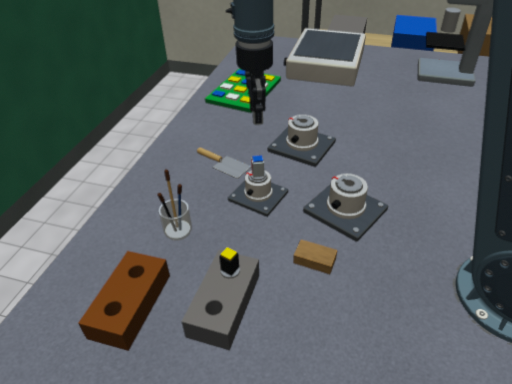

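The red-striped chuck is fitted in the smallest white stand, upright and seated. I handed the job in at about 20.5 s of the 64 s allowed.

- **Fitting:** I rested the key on the sleeve's rim at about 6 N. I then turned the chuck anticlockwise until the key dropped into the keyway at about 22° yaw (camera estimate of the keyway: 25–27°). Last, I guided it down in small steps. At the readings after each step, the wrist force never passed about 7 N.
- **Seating:** The downward travel stopped with light contact 26 mm below the height where the key met the rim, which is the stated home depth. I opened the gripper only then and withdrew straight up.
- **Last pictures:** The chuck stands upright with its flange on the sleeve and the gripper clear of it. The spare chuck, brush pot, slide box and spatula look untouched.
- **Small disagreement:** The blue top face appears about 1 pixel (3–4 mm in height) above where the camera calibration predicts. The flange showed a similar offset before seating. I put this down to calibration error, because both contact heights agreed with the given sizes.
- **Not checked:** In the last close-up the arm partly hid the stand from the top camera, so seating rests on the side view and the contact heights.

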